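# Press the assembly square into the corner of a drawer box and hold it square

### The arm

A 6-joint arm with a two-finger parallel gripper is mounted at the origin on the work surface. World frame = base frame: x ahead of the robot, y to its left, z up, the work surface at z = 0. Lengths are in m, angles in rad, forces in N, time in s.
With the tool pointing down it reaches from about 0.25 to 0.725 m from the base axis. Payload 4 kg.
Tool frame: the origin (TCP) lies midway between the tips of the shut fingers; the grasp point (between the pads) lies bot.pinch_z behind it (bot.pinch_z is the distance from the TCP to the grasp point, in m); z points along the fingers, y is the direction in which the jaws open and shut (so a half turn about z gives the same grasp; the last joint's range is limited). The gripper opens to 85 mm and grips with 20 to 120 N. Pads are 22 mm wide; open, the fingers measure 114 mm over their backs; the gripper's body (76 mm by 85 mm) begins 54 mm behind the grasp point. The pads swing forward as they close: fully open they stand 13 mm farther back than shut.
Start: joints at [1.305, 0.241, 0.005, 1.335, 0, 1.571], TCP at [0.131, 0.482, 0.231] pointing down, gripper open.
Joint ranges: [-2.72, 2.72], [-1.05, 1.87], [-1.09, 1.28], [-1.99, 2.15], [-1.42, 1.44], [-3.14, 3.14]. Speed limits (rad/s): [2.79, 2.79, 3.14, 3.14, 3.14, 3.14].

### API

Orientations are given as a unit quaternion [x, y, z, w].
In Python, from workcell import bot gives the robot as it stands. The module is installed in compiled form; this text tells all that it offers.
- The arm moves only by the tool move_arm, never from a script. Its argument "series" is a list that holds one entry, the list of rows, each a list of 7 numbers: the shift along the world's x, y, z in cm, then the turn, a rotation vector about the world's x, y, z in degrees, then the opening, from 0 (shut) to 1 (fully open). A call has exactly 5 rows; each row shifts and turns the pose as measured when the row begins; what a row does not reach is not made up. A row lasts 1/10 s, in which the tool goes at most 50 mm and 8.59 degrees, less where a joint would pass 70% of its speed; a pose out of reach is approached as far as the arm can. A call with a gripper value outside its range is refused whole. The fingers move at their own pace and stop on an object; the grip force is fixed at half the most. Time passes only in rows, so rows that do not move let the fingers close, or fill a call up. It gives the time, the measured TCP pose, the force and the opening at its end, in the units of the state.
- bot.get_obs(): the state, without advancing time (a new reading comes with each control period).
- bot.camera(name): name is "scene" or "top" or "wrist"; returns (picture, depth): 400x640x3 uint8, red, green, blue; 400x640 float32, m along the optical axis (not along the pixel's ray), 0 where there is no reading.
- bot.camera_info(name): a dict with "vfov" (degrees; the focal length in pixels is half the picture's height over the tangent of half this angle, whatever the lens; pixels are square), "cx", "cy" (the principal point, pixels), "cam_to_world" (4x4, takes a point from camera to world coordinates); the wrist camera has in their place "tool_from_camera" (4x4, takes a point from camera to tool coordinates, whose origin is the TCP and whose axes are the flange's). Camera axes: x right, y down, z forward; pixel columns grow to the right and rows downward; lengths in m; the calibration is good to about 2 mm. A picture is of the moment at which its call begins: read the wrist's pose just before it. camera_info takes no time and is no camera call.
- bot.job_done(): hands the job in, once; it reports no verdict.
Trained networks look in the newest picture that a camera, given by its name, has taken for a name from the list of things; names that differ only in an ending like _2 or _b are one class to them, and where a whole thing is asked for, a point or a joint stands for the part that bears it (a point fixed in the world has none). Each returns a list of dicts, best first, with "confidence" (0 to 1); they miss things now and then, are a little off and sometimes report something else, mostly with a low value. They report only what shows in the picture. A call takes as long as a camera call.
- bot.find_in(camera, target): "at" ([x, y, z] in m, in world coordinates, good to about 4 mm: the middle of the surface that is visible of it).
The state is a dict: "clock": time; "joint_pos": joint angles; "joint_vel": joint speeds; "tau": joint torques, N m; "eef_pos": TCP position; "tool_rot": TCP orientation; "ft_force": force on the tool from outside, world axes, zero at the start; "ft_torque": the same for the moment, N m; "grip_width": finger opening in m.
Only numpy, scipy, OpenCV 4.12 (cv2) and the standard library are available. Lean on these libraries where they do the work, as an engineer would, in place of code of your own. Each camera call takes 0.05 s, during which the arm holds its last target.

### The job

Pull the top drawer of the grey tool chest out to its stop and take out the three-cornered assembly square. Lower it into the half-built drawer box and press its right-angled corner into the corner between the clamped back board and the loose side board that leans in, until one leg lies flat against each board and the loose board stands square again. Finish while still gripping the square there, level, up in the top half of the boards clear of the bench, pressing on both boards firmly but without forcing them; leave the tape measure, hammer and glue bottle where they are.

Things in the scene. Friction and masses are not known exactly. Their poses are not given: they have to be found in the camera images.
- chest: Grey-painted wooden tool chest with bare wooden drawer fronts, 300 wide, 300 deep, 175 high, fixed on the bench; two drawers, only the top one opens. Origin: middle of its front face, at bench level. Its x axis points into the chest, y to the left along the front, z up. The top drawer slides out along -x.
- tool_drawer (a joint): Top drawer, metres pulled out: 0 shut, 0.200 at its stop; 2 N of friction. Front 272 wide, its top edge 161 above the bench; inner floor 98 above the bench, walls 42 high. The square's bay starts 14 behind the front's face and lies between chest y = -128 (right wall) and +67 (divider, 34 high); left of it are fixed screw boxes.
- drawer_handle (a point): Middle of the top drawer's bow handle: a level round steel bar 10 thick, 110 long, parallel to the chest front, 42 in front of it (bar centre) and 37 below the chest top (138 above the bench). Moves with the drawer.
- square: Right-triangle frame of cast aluminium, 0.25 to 0.5 kg, lying flat in the top drawer, right-angled corner at the back right. Origin: on the underside below the middle of its diagonal handle bar; z up. Leg A runs along its x with outer face on y = -65, leg B along its y with outer face on x = -65; each 130 long from the corner at (-65, -65) (notched 6), 22 wide, 20 high, two clamp holes.
- square_grip (a point): Middle of the square's straight diagonal handle bar (16 thick, 36 high over its middle 100), 21 above the square's origin: grip across the bar, fingers closing along the line from here to the right-angled corner (the direction x = y of the square); 50 free inside the frame there.
- box_work: Half-built drawer box: grey boards 16 thick, 100 high on edge, three sides of a rectangle, open towards the robot. Fixed. Origin: the corner at bench level where back board and loose side (robot's right) meet. x runs along the back board's inner face (260 to the far side), y is where the loose side's inner face belongs (180, towards the robot). Square home: its origin at x = y = 65, axes parallel.
- back_board: The back board, fixed; same frame as the drawer box: inner face on y = 0. A screw clamp holds it to a wooden block behind; the clamp's jaw at x = 189 to 211 stands 22 into the box, top 133 above the bench.
- loose_side (a joint): Loose side board, dry on its dowels and turning about the upright inner corner edge: radians it leans into the box; 0 = square to the back board and against its shoulder (a firm stop), up to 0.08. Stays where it is left; about 0.15 N m of friction, so 1 to 1.5 N at the square's leg end moves it.
- side_end (a point): Top of the inner face of the loose side board at its free end, 180 from the corner, 100 above the bench.
- tape_measure: Grey tape measure, 74 x 38, 59 high, standing on the bench; bystander. Origin under its centre.
- hammer: Hammer lying on the bench right of the work, handle towards the robot's side; bystander. Origin near the middle of its length.
- glue: White glue bottle, 60 across, 170 high, standing to the right of the drawer box; bystander. Origin under its centre.

How it is judged:
By the outcome, as a careful person would: the job done as asked, in the order asked, and still so for the second after the job is handed in, while the arm keeps its last pose, push and grip.
It also fails if it takes over 64 s, if anything falls off the work surface, if the arm or the gripper's body presses on something with over 40 N, if the wrist force passes 120 N, or if a joint passes its speed limit or range.

## Working session

There is one attempt and no reset: what is moved stays moved. The work goes in short steps, Python scripts to look and compute and a tool call to move; the robot and the scene stay as the last step left them, time stands still between calls to the robot, and variables do not carry over. Pictures are saved under pics/ and viewed, and the job is handed in when it is done.

Besides the shell and the picture viewer there is one more tool, called after "Call:" in YAML: its name, and indented under it one key for each argument. move_arm: Moves the arm, as the interface text tells. Its arguments: {"type":"object","properties":{"series":{"type":"array","items":{"type":"array","items":{"type":"array","items":{"type":"number"}}}}},"required":["series"]}

```bash
mkdir -p pics; cat > h.py <<'E'
import numpy as np, cv2
from workcell import bot
from scipy.spatial.transform import Rotation as R
def K(n):
    i=bot.camera_info(n); f=200/np.tan(np.radians(i['vfov'])/2); return f,i['cx'],i['cy'],i
def c2w(n,obs=None):
    i=bot.camera_info(n)
    if n!='wrist': return np.array(i['cam_to_world'])
    T=np.eye(4);T[:3,:3]=R.from_quat(obs['tool_rot']).as_matrix();T[:3,3]=obs['eef_pos']
    return T@np.array(i['tool_from_camera'])
def cloud(n,d,T):
    f,cx,cy,_=K(n); v,u=np.mgrid[:400,:640]
    P=np.stack([(u-cx)/f*d,(v-cy)/f*d,d],-1)
    return P@T[:3,:3].T+T[:3,3]
def snap(n,name):
    o=bot.get_obs(); p,d=bot.camera(n); T=c2w(n,o)
    cv2.imwrite(f'pics/{name}.png',p[:,:,::-1]); np.savez(f'pics/{name}.npz',d=d,T=T,P=cloud(n,d,T),p=p)
    return p,d,T
E
python3 - <<'E'
from h import *
o=bot.get_obs();print(o,bot.pinch_z)
for n in ['scene','top','wrist']:
    snap(n,n+'0'); print(n,K(n))
    for t in (['chest','drawer_handle','box_work','loose_side','side_end','back_board','glue','hammer','tape_measure','square'] if n=='top' else ['drawer_handle','chest'] ):
        r=bot.find_in(n,t); print(n,t,[(np.round(x['at'],3),round(x['confidence'],2)) for x in r[:2]])
print(bot.get_obs()['clock'])
E
```

```text
{'clock': 0.0, 'joint_pos': array([1.30501366e+00, 2.41426104e-01, 3.73502602e-03, 1.33519509e+00,
       3.57463264e-05, 1.57082103e+00]), 'joint_vel': array([ 2.61561459e-05,  1.10064146e-03, -8.07835323e-04,  4.92845751e-04,
       -1.00298504e-03,  1.09267755e-03]), 'tau': array([ 3.33378030e-04, -3.72322440e+01,  2.52405632e+01,  1.70174288e-02,
        1.61137218e-04,  6.70095105e-06]), 'eef_pos': array([0.13115755, 0.48184311, 0.23041052]), 'tool_rot': array([ 1.32512721e-01,  9.91180754e-01, -1.03334054e-03, -1.56155254e-04]), 'ft_force': array([ 0.19710383,  0.95321106, -0.13659893]), 'ft_torque': array([ 0.0415418 , -0.01196879,  0.01814785]), 'grip_width': 0.08523213176059778} 0.0187
scene (np.float64(473.7652218588128), 316.3512472425846, 204.5158042924853, {'vfov': 45.7740816146441, 'cx': 316.3512472425846, 'cy': 204.5158042924853, 'cam_to_world': array([[ 0.42909531,  0.5236219 , -0.7360009 ,  1.43330807],
       [ 0.90324202, -0.2537716 ,  0.34605467, -0.58500139],
       [-0.00557432, -0.81327737, -0.5818495 ,  0.81742945],
       [ 0.        ,  0.        ,  0.       
[... 1130 characters left out ...]
436, -0.597,  0.02 ]), 0.74)]
top tape_measure [(array([0.388, 0.003, 0.058]), 0.67), (array([ 0.518, -0.326,  0.106]), 0.6)]
top square []
wrist (np.float64(275.832127925412), 323.9275416300947, 195.06064322241087, {'vfov': 71.89013457494576, 'cx': 323.9275416300947, 'cy': 195.06064322241087, 'tool_from_camera': array([[-4.08636467e-04, -9.51603728e-01, -3.07327475e-01,
         7.86965190e-02],
       [ 9.99999752e-01, -2.12430399e-04, -6.71878770e-04,
        -4.19226057e-04],
       [ 5.74076644e-04, -3.07327674e-01,  9.51603579e-01,
        -1.43850795e-01],
       [ 0.00000000e+00,  0.00000000e+00,  0.00000000e+00,
         1.00000000e+00]])})
wrist drawer_handle []
wrist chest []
0.85
```

View pics/top0.png

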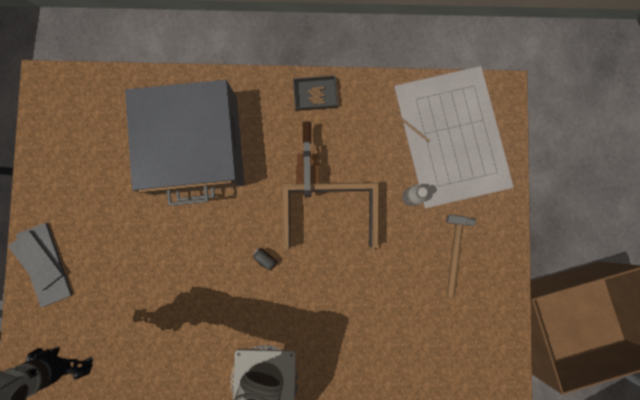

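View pics/scene0.png

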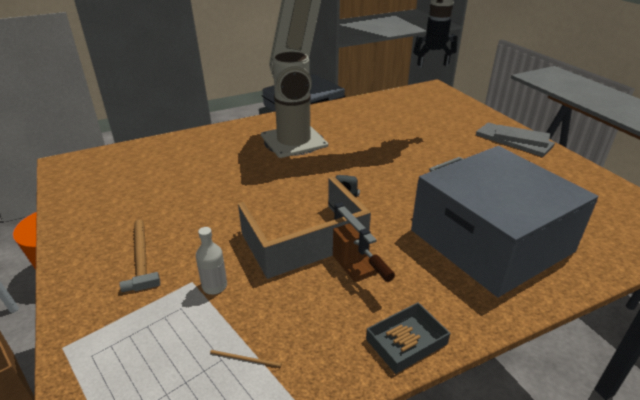

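The top view shows the chest at pixels (127-240, 82-190) with its handle at about (190,197). The box spans (287-378, 183-248), with the clamp at (308,165). The tape measure is at (264,259), the glue at (417,193) and the hammer at (457,250). Next I'll get exact poses from depth.

```bash
python3 - <<'E'
from h import *
z=np.load('pics/top0.npz');P=z['P']
m=(abs(P[...,2]-.175)<.008)&(P[...,1]>.02)&(P[...,1]<.45)&(P[...,0]>.5)
q=P[m][:,:2].astype(np.float32); print(len(q),P[m][:,2].mean())
r=cv2.minAreaRect(q);print('chest',r,cv2.boxPoints(r))
m=(abs(P[...,2]-.138)<.012)&(P[...,1]>.1)&(P[...,1]<.4)&(P[...,0]>.5)&(P[...,0]<.66)
q=P[m]; print('handle?',len(q)); 
for p in q[::max(1,len(q)//40)]: print(np.round(p,3),end=' ')
m=(abs(P[...,2]-.1)<.008)&(P[...,1]<0)&(P[...,1]>-.4)&(P[...,0]>.4)&(P[...,0]<.68)
q=P[m];print('\nboards',len(q),q[:,2].mean())
def line(s,ax):
    a=q[s]; o=1-ax; c=np.polyfit(a[:,ax],a[:,o],1); res=a[:,o]-np.polyval(c,a[:,ax]); print(c,res.min(),res.max(),len(a), a[:,ax].min(),a[:,ax].max(),'mid edges',np.percentile(res,[2,98])); return c
back=line((q[:,0]>.59),1)
line((q[:,0]<.58)&(q[:,1]<-.25),0)
line((q[:,0]<.58)&(q[:,1]>-.2),0)
im=cv2.resize(z['p'][150:270,260:400,::-1],None,fx=5,fy=5,interpolation=cv2.INTER_CUBIC);cv2.imwrite('pics/boxcrop.png',im)
im=cv2.resize(z['p'][70:220,110:260,::-1],None,fx=4,fy=4,interpolation=cv2.INTER_CUBIC);cv2.imwrite('pics/chestcrop.png',im)
E
```

```text
10361 0.1759450212491814
chest ((0.7459960579872131, 0.25121361017227173), (0.30837389826774597, 0.3019673228263855), 6.966769218444824) [[0.5746342  0.3823806 ]
 [0.6112609  0.08264282]
 [0.9173579  0.12004662]
 [0.8807312  0.4197844 ]]
handle? 308
[0.607 0.123 0.149] [0.61  0.107 0.129] [0.605 0.14  0.141] [0.601 0.173 0.141] [0.597 0.207 0.147] [0.599 0.191 0.128] [0.594 0.232 0.139] [0.595 0.213 0.132] [0.591 0.265 0.14 ] [0.592 0.247 0.129] [0.586 0.295 0.148] [0.588 0.276 0.132] [0.582 0.379 0.143] [0.584 0.317 0.133] [0.584 0.287 0.145] [0.579 0.355 0.144] [0.581 0.338 0.134] [0.583 0.177 0.143] [0.578 0.28  0.145] [0.575 0.282 0.139] [0.574 0.178 0.14 ] [0.571 0.17  0.145] [0.563 0.286 0.143] [0.56  0.282 0.145] [0.562 0.17  0.145] [0.559 0.206 0.143] [0.559 0.185 0.143] [0.554 0.287 0.139] [0.555 0.233 0.142] [0.556 0.212 0.142] [0.556 0.191 0.145] [0.557 0.17  0.143] [0.551 0.264 0.145] [0.552 0.244 0.144] [0.552 0.223 0.146] [0.553 0.202 0.147] [0.553 0.182 0.145] [0.548 0.273 0.144] [0.549 0.252 0.145] [0.549 0.232 0.145] [0.55  0.212 0.142] [0.546 0.275 0.139] [0.546 0.253 0.143] [0.542 0.282 0.143] 
boards 1241 0.10026168199515728
[0.03678872 0.6244196 ] -0.03089412531544644 0.05586069174409447 632 -0.33831247157151395 -0.04983071728920763 mid edges [-0.02452448  0.0493735 ]
[ 0.00178113 -0.33251393] -0.008562191593068369 0.008240793865827989 287 0.4300044551894759 0.5792091529121884 mid edges [-0.00812364  0.00763677]
[ 0.03900366 -0.07945746] -0.00831732459499293 0.00790665468289041 290 0.4212766512792111 0.579794112262553 mid edges [-0.00798063  0.00764453]
```

View pics/boxcrop.png

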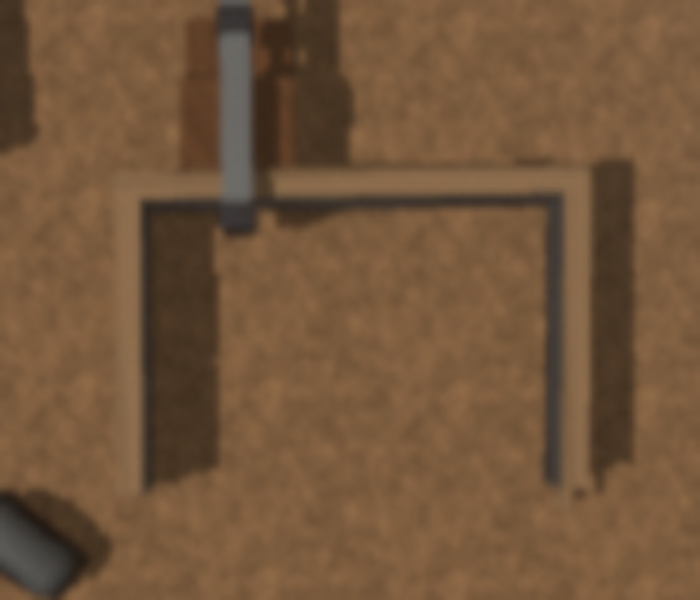

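View pics/chestcrop.png

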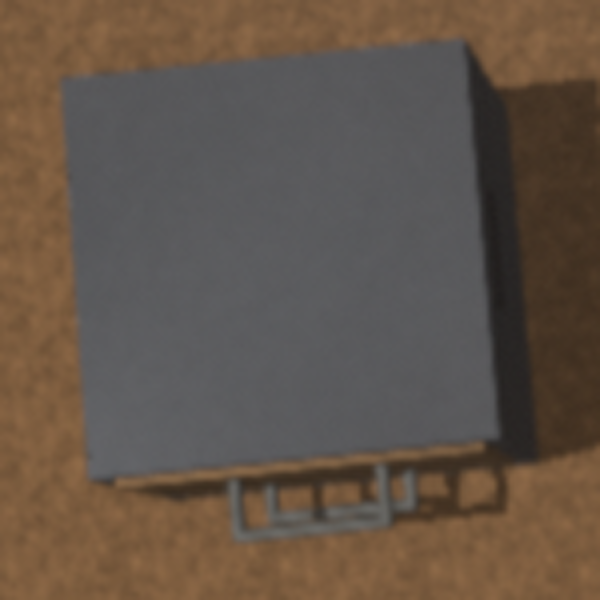

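Call:
move_arm:
  series:
    - [[4,-2.4,-0.4,0,0,-7,0.4],[4,-2.4,-0.4,0,0,-7,0.4],[4,-2.4,-0.4,0,0,-7,0.4],[4,-2.4,-0.4,0,0,-7,0.4],[4,-2.4,-0.4,0,0,-7,0.4]]

```text
clock: 1.35
eef_pos: [0.3324, 0.3629, 0.2117]
tool_rot: [0.428, 0.904, 0.003, 0.0]
ft_force: [0.2, 1.2, 0.4]
grip_width: 0.0343
```

```bash
python3 - <<'E'
from h import *
z=np.load('pics/top0.npz');P=z['P']
q=P[(abs(P[...,2]-.1)<.008)&(P[...,1]<0)&(P[...,1]>-.4)&(P[...,0]>.4)&(P[...,0]<.68)]
# back board between clamp & corner
a=q[(q[:,0]>.585)&(q[:,0]<.64)&(q[:,1]>-.30)&(q[:,1]<-.18)]
c=np.polyfit(a[:,1],a[:,0],1);r=a[:,0]-np.polyval(c,a[:,1]);print(c,np.percentile(r,[0,2,98,100]),len(a))
for y in(-.29,-.25,-.2):
    s=a[abs(a[:,1]-y)<.008]; print(y,s[:,0].min(),s[:,0].max())
for x in (.45,.5,.55):
    for sg in(0,1):
        s=q[(abs(q[:,0]-x)<.008)&((q[:,1]<-.2) if sg else (q[:,1]>-.2))]; print(x,s[:,1].min(),s[:,1].max())
o=bot.get_obs();print(o['eef_pos'])
y=R.from_quat(o['tool_rot']).as_matrix()[:,1];print(np.degrees(np.arctan2(y[1],y[0])))
E
```

```text
[-0.03682183  0.60439233] [-0.00821026 -0.00769951  0.00753896  0.00779856] 210
-0.29 0.6085483259270408 0.6215462278624383
-0.25 0.6055769833426952 0.620643150072159
-0.2 0.6040076104618651 0.6194417160302257
0.45 -0.06968467134124808 -0.05406512889368324
0.45 -0.3400593162353893 -0.3241231524687441
0.5 -0.067905216341863 -0.05282243519771583
0.5 -0.33938436592784593 -0.32403173804531077
0.55 -0.06421819737707177 -0.051447621700306284
0.55 -0.3388210470255759 -0.3233903111007489
[0.33235344 0.36287553 0.21166015]
39.301908455348034
```

Call:
move_arm:
  series:
    - [[4.4,-2.7,-0.4,0,0,-6.5,0.4],[4.4,-2.7,-0.4,0,0,-6.5,0.4],[4.4,-2.7,-0.4,0,0,-6.5,0.4],[4.4,-2.7,-0.4,0,0,-6.5,0.4],[4.4,-2.7,-0.4,0,0,-6.5,0.4]]

```text
clock: 1.85
eef_pos: [0.5447, 0.2313, 0.1931]
tool_rot: [0.673, 0.74, 0.004, 0.001]
ft_force: [0.7, 1.2, 0.9]
grip_width: 0.0342
```

```bash
cat >> h.py <<'E'
def st():
    o=bot.get_obs();M=R.from_quat(o['tool_rot']).as_matrix();y=M[:,1]
    print('t',o['clock'],'p',np.round(o['eef_pos'],4),'yaw',round(np.degrees(np.arctan2(y[1],y[0])),2),'z',np.round(M[:,2],3),'F',np.round(o['ft_force'],1),'T',np.round(o['ft_torque'],2),'g',round(o['grip_width'],4),'j',np.round(o['joint_pos'],2))
E
python3 - <<'E'
from h import *
st();snap('wrist','w1')
E
```

```text
t 1.85 p [0.5447 0.2313 0.1931] yaw 5.41 z [ 0.008  0.004 -1.   ] F [0.7 1.2 0.9] T [ 0.04 -0.05 -0.02] g 0.0342 j [0.4  0.43 0.18 1.31 0.   1.88]
```

View pics/w1.png

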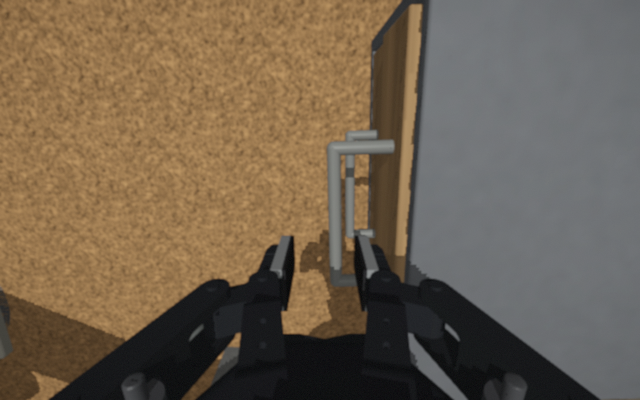

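```bash
python3 - <<'E'
from h import *
z=np.load('pics/w1.npz');P=z['P']
for v in (160,180,200,220,240,260):
    s=P[v,320:350]; m=abs(s[:,2]-.14)<.012; print(v,np.round(s[m].mean(0),4) if m.any() else None,m.sum(), np.where(m)[0]+320)
print(np.round(P[147,340:390:10],3))
E
```

```text
160 [0.5474 0.2737 0.1435] 13 [327 328 329 330 331 332 333 334 335 336 337 338 339]
180 [0.5493 0.2591 0.1431] 14 [327 328 329 330 331 332 333 334 335 336 337 338 339 340]
200 [0.5512 0.2439 0.1432] 13 [328 329 330 331 332 333 334 335 336 337 338 339 340]
220 [0.5529 0.2279 0.1431] 13 [328 329 330 331 332 333 334 335 336 337 338 339 340]
240 [0.5551 0.2114 0.1435] 12 [329 330 331 332 333 334 335 336 337 338 339 340]
260 [0.5569 0.1938 0.1436] 12 [329 330 331 332 333 334 335 336 337 338 339 340]
[[0.551 0.283 0.143]
 [0.558 0.284 0.144]
 [0.565 0.285 0.145]
 [0.572 0.285 0.144]
 [0.579 0.286 0.145]]
```

Call:
move_arm:
  series:
    - [[0.8,-0.3,-1,0,0,1.5,0.4],[0,0,-2.4,0,0,0,0.4],[0,0,-2.4,0,0,0,0.4],[0,0,-1.5,0,0,0,0.4],[0,0,0,0,0,0,0]]

```text
clock: 2.4
eef_pos: [0.5664, 0.2212, 0.1331]
tool_rot: [0.669, 0.743, 0.013, 0.009]
ft_force: [-2.6, -0.3, -1.5]
grip_width: 0.0209
```

Call:
move_arm:
  series:
    - [[0,0,0,0,0,0,0],[0,0,0,0,0,0,0],[-0.5,-0.06,0,0,0,0,0],[-1,-0.12,0,0,0,0,0],[-1.5,-0.18,0,0,0,0,0]]

```text
clock: 2.9
eef_pos: [0.5328, 0.2172, 0.1335]
tool_rot: [0.668, 0.744, 0.012, 0.008]
ft_force: [3.7, -0.2, -0.5]
grip_width: 0.0073
```

```bash
python3 - <<'E'
from h import *
st()
E
```

```text
t 2.9 p [0.5328 0.2172 0.1335] yaw 6.1 z [ 0.028  0.006 -1.   ] F [ 3.7 -0.2 -0.5] T [-0.11 -0.47  0.1 ] g 0.0073 j [ 0.39  0.42  0.01  1.12 -0.    1.85]
```

Call:
move_arm:
  series:
    - [[0,0,0,0,0,0,0.35],[0,0,0,0,0,0,0.35],[0,0,-0.8,-0.3,1.6,0,0.35],[0,0,-0.7,0,0,0,0.35],[0,0,0,0,0,0,0.35]]

```text
clock: 3.4
eef_pos: [0.5307, 0.2175, 0.1173]
tool_rot: [0.668, 0.744, -0.001, -0.002]
ft_force: [-0.2, 0.2, 0.4]
grip_width: 0.0297
```

```bash
python3 - <<'E'
from h import *
st();snap('wrist','w2')
E
```

```text
t 3.4 p [0.5307 0.2175 0.1173] yaw 6.13 z [-0.005  0.001 -1.   ] F [-0.2  0.2  0.4] T [-0.02  0.11  0.03] g 0.0297 j [0.39 0.46 0.01 1.13 0.   1.85]
```

View pics/w2.png

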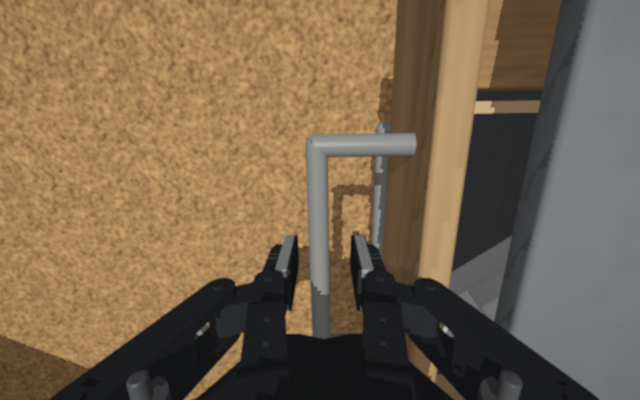

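The drawer is about 2.5 cm open, and the bar at (318,270) sits between the fingers. I'll close and pull.

Call:
move_arm:
  series:
    - [[0,0,0,0,0,0,0],[0,0,0,0,0,0,0],[0,0,0,0,0,0,0],[-1,-0.12,0,0,0,0,0],[-2,-0.24,0,0,0,0,0]]

```text
clock: 3.95
eef_pos: [0.5051, 0.2143, 0.1173]
tool_rot: [0.669, 0.744, 0.002, 0.0]
ft_force: [2.6, -0.2, -1.4]
grip_width: 0.0078
```

Call:
move_arm:
  series:
    - [[-2.5,-0.3,0,0,0,0,0],[-2.5,-0.3,0,0,0,0,0],[-2.5,-0.3,0,0,0,0,0],[-2.5,-0.3,0,0,0,0,0],[-1.5,-0.18,0,0,0,0,0]]

```text
clock: 4.45
eef_pos: [0.3903, 0.2002, 0.1172]
tool_rot: [0.669, 0.744, 0.006, 0.004]
ft_force: [2.5, 1.4, -3.7]
grip_width: 0.0078
```

```bash
python3 - <<'E'
from h import *
st()
E
```

```text
t 4.45 p [0.3903 0.2002 0.1172] yaw 6.06 z [ 0.014  0.004 -1.   ] F [ 2.5  1.4 -3.7] T [ 0.18 -0.37  0.17] g 0.0078 j [ 0.48  0.2  -0.36  0.99 -0.    1.94]
```

Call:
move_arm:
  series:
    - [[-1.5,-0.18,0,0,0,0,0],[-1,-0.12,0,0,0,0,0],[-0.6,-0.07,0,0,0,0,0],[-0.4,-0.05,0,0,0,0,0],[-0.3,-0.04,0,0,0,0,0]]

```text
clock: 4.95
eef_pos: [0.363, 0.1968, 0.1173]
tool_rot: [0.669, 0.743, 0.017, 0.015]
ft_force: [9.2, -0.3, -11.0]
grip_width: 0.0078
```

Call:
move_arm:
  series:
    - [[-0.3,-0.04,0,0,0,0,0],[-0.3,-0.04,0,0,0,0,0],[-0.2,-0.02,0,0,0,0,0],[-0.2,-0.02,0,0,0,0,0],[0,0,0,0,0,0,0]]

```text
clock: 5.45
eef_pos: [0.3634, 0.1968, 0.1172]
tool_rot: [0.67, 0.742, 0.024, 0.023]
ft_force: [-1.9, -0.4, 0.4]
grip_width: 0.008
```

```bash
python3 - <<'E'
from h import *
st()
E
```

```text
t 5.45 p [0.3634 0.1968 0.1172] yaw 5.85 z [ 0.066  0.005 -0.998] F [-1.9 -0.4  0.4] T [0.01 0.69 0.22] g 0.008 j [ 0.52  0.12 -0.47  0.93 -0.03  1.98]
```

Call:
move_arm:
  series:
    - [[0,0,0,0,0,0,0.35],[0,0,0,0,0,0,0.35],[0,0,2,0,3.8,0,0.35],[0,0,4,0,0,0,0.35],[0,0,4,0,0,0,0.5]]

```text
clock: 5.95
eef_pos: [0.357, 0.1937, 0.2149]
tool_rot: [0.671, 0.742, -0.006, -0.006]
ft_force: [1.0, 0.5, 0.0]
grip_width: 0.0422
```

```bash
python3 - <<'E'
from h import *
st();
z=snap('top','t2')[0]; cv2.imwrite('pics/t2c.png',cv2.resize(z[70:300,90:320,::-1],None,fx=2.6,fy=2.6)); st();snap('wrist','w3')
for c in ('top','wrist'):
  for t in('drawer_handle','square','square_grip'):
    print(c,t,[(np.round(x['at'],3),round(x['confidence'],2)) for x in bot.find_in(c,t)[:2]])
E
```

```text
t 5.95 p [0.357  0.1937 0.2149] yaw 5.77 z [-0.017 -0.002 -1.   ] F [1.  0.5 0. ] T [ 0.06 -0.02  0.02] g 0.0422 j [ 0.49  0.08 -0.24  1.27  0.01  1.96]
t 6.0 p [0.3605 0.1956 0.2216] yaw 5.78 z [-0.006  0.004 -1.   ] F [2.2 1.5 4.9] T [ 0.09 -0.19  0.02] g 0.0429 j [ 0.49  0.07 -0.22  1.28  0.01  1.96]
top drawer_handle [(array([0.503, 0.239, 0.094]), 0.6)]
top square [(array([0.515, 0.175, 0.116]), 0.85)]
top square_grip [(array([0.516, 0.177, 0.117]), 0.61)]
wrist drawer_handle [(array([0.52 , 0.265, 0.106]), 0.63)]
wrist square [(array([0.516, 0.2  , 0.121]), 0.56)]
wrist square_grip [(array([0.518, 0.196, 0.12 ]), 0.64)]
```

View pics/t2c.png

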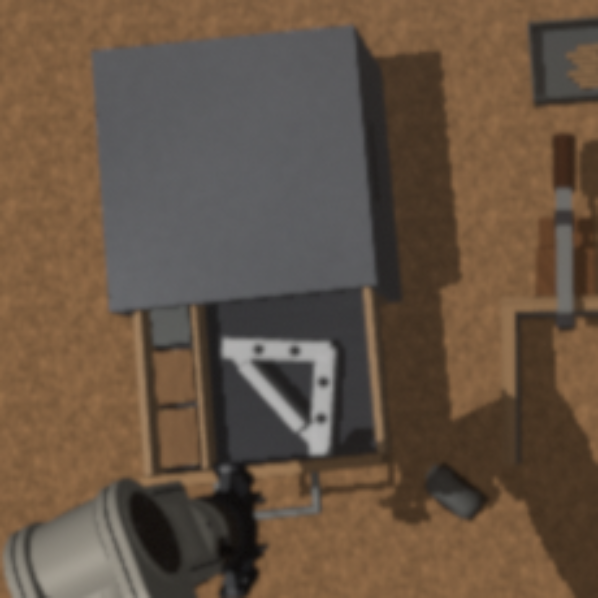

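View pics/w3.png

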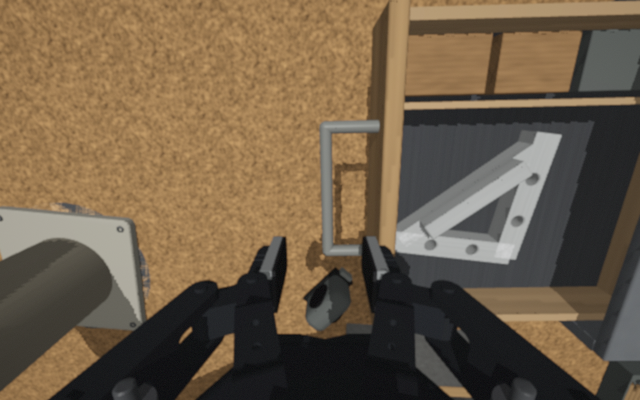

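The drawer is out. The square's right-angled corner is at crop pixel (330,347) in the top view, and its diagonal bar runs from (245,370) to (310,430). Next I'll measure the drawer's travel and the square's pose.

```bash
python3 - <<'E'
from h import *
z=np.load('pics/t2.npz');P=z['P'];p=z['p'].astype(int)
yaw=np.radians(6.85);ex=np.array([np.cos(yaw),np.sin(yaw)]);ey=np.array([-ex[1],ex[0]]);
f0=np.array([.5529,.228])+.042*ex  # front mid
def ch(Q): return np.stack([(Q[...,:2]-f0)@ex,(Q[...,:2]-f0)@ey,Q[...,2]],-1)
for nm in('t2','w3'):
    C=ch(np.load(f'pics/{nm}.npz')['P'])
    m=(abs(C[...,2]-.161)<.006)&(C[...,0]<-.12)&(abs(C[...,1])<.136)&(C[...,0]>-.24); q=C[m];print(nm,'front top x',len(q),np.percentile(q[:,0],[2,50,98]))
    m=(abs(C[...,2]-.142)<.006)&(C[...,0]<-.21)&(abs(C[...,1])<.07)&(C[...,0]>-.28); q=C[m];print('bar',len(q),np.percentile(q[:,0],[2,50,98]),np.percentile(q[:,1],[1,99]))
# square from top
C=ch(P)
bright=(p.min(-1)>110)
m=bright&(C[...,2]>.105)&(C[...,2]<.15)&(C[...,0]<0.01)&(C[...,0]>-.195)&(C[...,1]>-.125)&(C[...,1]<.065)
q=P[m];print(len(q))
h=q[q[:,2]<.124]; hi=q[q[:,2]>.126]; print(len(h),len(hi),np.median(h[:,2]),np.median(hi[:,2]))
pts=q[:,:2].astype(np.float32)
tri=cv2.minEnclosingTriangle(pts.reshape(-1,1,2));print(tri)
r=cv2.minAreaRect(hi[:,:2].astype(np.float32));print('bar',r)
v,u=np.where(m);print(u.min(),u.max(),v.min(),v.max())
E
```

```text
t2 front top x 341 [-0.19381841 -0.18682169 -0.18078128]
bar 104 [-0.24058647 -0.23413624 -0.21315042] [-0.0608208   0.00970004]
w3 front top x 5177 [-0.19395972 -0.18771427 -0.18043943]
bar 2163 [-0.24039347 -0.23375073 -0.21137469] [-0.05941393  0.0576798 ]
745
544 186 0.11873007486657483 0.13440792012475056
(0.011001139879226685, array([[[0.4088391 , 0.1448664 ]],

       [[0.5569022 , 0.28852618]],

       [[0.5582493 , 0.1412324 ]]], dtype=float32))
bar ((0.5176053047180176, 0.19277292490005493), (0.13723255693912506, 0.07117787003517151), 43.46646499633789)
175 218 201 244
```

```bash
python3 - <<'E'
from h import *
st()
yaw=np.radians(6.85);ex=np.array([np.cos(yaw),np.sin(yaw)]);ey=np.array([-ex[1],ex[0]]);
f0=np.array([.5529,.228])+.042*ex
for nm,k in(('top0',0),('t2',.194)):
    P=np.load(f'pics/{nm}.npz')['P']; x=(P[...,:2]-f0)@ex+k; y=(P[...,:2]-f0)@ey
    m=(abs(P[...,2]-.143)<.006)&(abs(x+.042)<.012)&(y>-.055)&(y<.005)
    print(nm,m.sum(),x[m].mean()-k,np.median(x[m])-k,x[m].min()-k,x[m].max()-k)
    m=(abs(P[...,2]-.161)<.006)&(abs(x-.003)<.025)&(abs(y)<.12); print('front',m.sum(),x[m].min()-k,np.median(x[m])-k)
snap('wrist','w4')
E
```

```text
t 6.35 p [0.3569 0.1938 0.213 ] yaw 5.81 z [-0.017 -0.002 -1.   ] F [-0.6  0.2 -0.8] T [ 0.01  0.01 -0.01] g 0.0428 j [ 0.49  0.08 -0.24  1.27  0.01  1.96]
top0 66 -0.042615020975486244 -0.04260356723399336 -0.04756219235750571 -0.032992415336529225
front 207 -0.0013908040199318522 0.0023950256309440403
t2 71 -0.23545645021158226 -0.2357495631193254 -0.24103664741630135 -0.22475394638648913
front 301 -0.19440726670962907 -0.18683451623936967
```

View pics/w4.png

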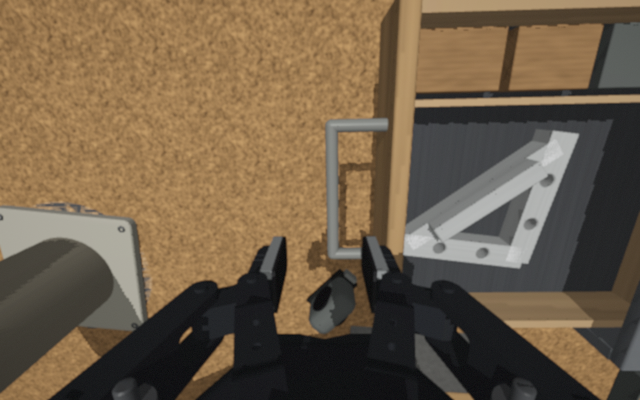

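The travel measures about 193 mm, so the drawer is still 7 mm short of its stop. I'll grip the bar again and pull on.

Call:
move_arm:
  series:
    - [[0.5,0.5,-2,0,-1,1,0.4],[0,0,-3,0,0,0,0.4],[0,0,-2.5,0,0,0,0.4],[0,0,-1.8,0,0,0,0.4],[0,0,0,0,0,0,0.4]]

```text
clock: 6.9
eef_pos: [0.3627, 0.1993, 0.1162]
tool_rot: [0.664, 0.748, 0.001, 0.002]
ft_force: [0.8, 0.3, 7.2]
grip_width: 0.0341
```

```bash
python3 - <<'E'
from h import *
st()
E
```

```text
t 6.9 p [0.3627 0.1993 0.1162] yaw 6.85 z [ 0.004 -0.001 -1.   ] F [0.8 0.3 7.2] T [ 0.06 -0.45  0.04] g 0.0341 j [ 0.5   0.16 -0.41  0.99 -0.    1.96]
```

Call:
move_arm:
  series:
    - [[0,0,0,0,0,0,0],[0,0,0,0,0,0,0],[0,0,0,0,0,0,0],[-0.8,-0.1,0,0,0,0,0],[-0.8,-0.1,0,0,0,0,0]]

```text
clock: 7.4
eef_pos: [0.3624, 0.1989, 0.1154]
tool_rot: [0.665, 0.747, 0.011, 0.014]
ft_force: [29.1, 2.4, -30.6]
grip_width: 0.008
```

```bash
python3 - <<'E'
from h import *
st()
E
```

```text
t 7.4 p [0.3624 0.1989 0.1154] yaw 6.65 z [ 0.036 -0.003 -0.999] F [ 29.1   2.4 -30.6] T [ 0.38 -5.08  0.09] g 0.008 j [ 0.52  0.14 -0.44  0.96 -0.02  1.97]
```

Call:
move_arm:
  series:
    - [[0.3,0.04,0,0,2,0,0.35],[0,0,0,0,0,0,0.35],[0,0,0,0,0,0,0.35],[0,0,3,0,0,0,0.35],[0,0,5,0,0,0,0.5]]

```text
clock: 7.9
eef_pos: [0.3597, 0.196, 0.1899]
tool_rot: [0.665, 0.747, -0.009, -0.001]
ft_force: [0.5, 0.8, -0.2]
grip_width: 0.0424
```

```bash
python3 - <<'E'
from h import *
st(); snap('top','t3')
yaw=np.radians(6.85);ex=np.array([np.cos(yaw),np.sin(yaw)]);ey=np.array([-ex[1],ex[0]]);
f0=np.array([.5529,.228])+.042*ex
for nm in('top0','t2','t3'):
    P=np.load(f'pics/{nm}.npz')['P']; x=(P[...,:2]-f0)@ex; y=(P[...,:2]-f0)@ey
    a=[];b=[]
    for c in range(640):
        mm=(P[:,c,2]>.168)&(P[:,c,2]<.185)&(abs(y[:,c])<.12)&(abs(x[:,c])<.4)
        if mm.sum()>20:
            a.append(x[:,c][mm].min());b.append(x[:,c][mm].max())
    fr=(abs(P[...,2]-.161)<.006)&(abs(x+(.19 if nm!='top0' else 0))<.03)&(abs(y)<.12)
    print(nm,np.median(a),np.median(b),'front',np.percentile(x[fr],[1,5]))
E
```

```text
t 7.9 p [0.3597 0.196  0.1899] yaw 6.6 z [-0.014 -0.011 -1.   ] F [ 0.5  0.8 -0.2] T [ 0.02 -0.09  0.04] g 0.0424 j [ 0.5   0.1  -0.28  1.21 -0.    1.96]
top0 0.00612237834272504 0.302991486523138 front [-0.00129246 -0.00077126]
t2 0.006182638824587512 0.3032878151066771 front [-0.19405086 -0.19339518]
t3 0.006098027578903051 0.3029301350015542 front [-0.18429505 -0.18394142]
```

The chest's front edge shows the drawer started about 6 mm ajar. So 193 mm of travel was the stop, and 29 N confirmed it. But that release pushed it back 10 mm, so I'll pull again and release without pushing.

Call:
move_arm:
  series:
    - [[1.1,0,-1,-0.6,-0.8,0.3,0.4],[0,0,-2.5,0,0,0,0.4],[0,0,-2,0,0,0,0.4],[0,0,-1.6,0,0,0,0.4],[0,0,0,0,0,0,0]]

```text
clock: 8.45
eef_pos: [0.3752, 0.1988, 0.1267]
tool_rot: [0.662, 0.749, 0.003, 0.012]
ft_force: [-0.5, -0.1, -0.1]
grip_width: 0.0209
```

Call:
move_arm:
  series:
    - [[0,0,0,0,0,0,0],[0,0,0,0,0,0,0],[-0.7,-0.08,0,0,0,0,0],[-0.5,-0.06,0,0,0,0,0],[-0.5,-0.06,0,0,0,0,0]]

```text
clock: 8.95
eef_pos: [0.3622, 0.1971, 0.1267]
tool_rot: [0.663, 0.749, 0.006, 0.016]
ft_force: [24.8, 1.5, -28.8]
grip_width: 0.0073
```

```bash
python3 - <<'E'
from h import *
st()
E
```

```text
t 8.95 p [0.3622 0.1971 0.1267] yaw 6.97 z [ 0.032 -0.013 -0.999] F [ 24.8   1.5 -28.8] T [ 0.52 -4.86  0.1 ] g 0.0073 j [ 0.52  0.13 -0.42  1.   -0.03  1.97]
```

Call:
move_arm:
  series:
    - [[0,0,0,0,0,0,0],[0,0,0,0,0,0,0.3],[0,0,0,0,0,0,0.3],[0,0,2,0,0,0,0.3],[0,0,5,0,0,0,0.3]]

```text
clock: 9.45
eef_pos: [0.356, 0.1946, 0.1935]
tool_rot: [0.662, 0.749, -0.0, 0.014]
ft_force: [0.6, 0.5, -0.0]
grip_width: 0.0257
```

Call:
move_arm:
  series:
    - [[0,0,5,0,2,0,1],[3,0,3,0,0,-8,1],[3,0,0,0,0,-8,1],[3,0,0,0,0,-8,1],[0,0,0,0,0,0,1]]

```text
clock: 9.95
eef_pos: [0.4484, 0.1961, 0.2877]
tool_rot: [0.808, 0.59, -0.004, -0.001]
ft_force: [-0.4, 0.5, -0.4]
grip_width: 0.0859
```

```bash
python3 - <<'E'
from h import *
st(); p,_,_=snap('top','t4')
cv2.imwrite('pics/t4c.png',cv2.resize(p[70:300,90:320,::-1],None,fx=2.6,fy=2.6))
st();snap('wrist','w5')
yaw=np.radians(6.85);ex=np.array([np.cos(yaw),np.sin(yaw)]);ey=np.array([-ex[1],ex[0]]);
f0=np.array([.5529,.228])+.042*ex
for nm in('t2','t3','t4','w5'):
    P=np.load(f'pics/{nm}.npz')['P']; x=(P[...,:2]-f0)@ex; y=(P[...,:2]-f0)@ey
    fr=(abs(P[...,2]-.161)<.004)&(abs(x+.19)<.03)&(abs(y)<.12)
    print(nm,'front',fr.sum(),np.percentile(x[fr],[1,5]))
E
```

```text
t 9.95 p [0.4484 0.1961 0.2877] yaw -17.75 z [-0.008 -0.003 -1.   ] F [-0.4  0.5 -0.4] T [0.04 0.03 0.02] g 0.0859 j [0.41 0.21 0.11 1.48 0.   2.29]
t 10.0 p [0.4467 0.196  0.2877] yaw -17.6 z [-0.01  -0.003 -1.   ] F [ 0.2  0.3 -0.7] T [-0.01  0.01 -0.04] g 0.0852 j [0.41 0.21 0.11 1.48 0.   2.29]
t2 front 266 [-0.19397725 -0.19333906]
t3 front 293 [-0.18432248 -0.18381371]
t4 front 233 [-0.19424483 -0.1937442 ]
w5 front 3382 [-0.19355045 -0.19271972]
```

View pics/w5.png

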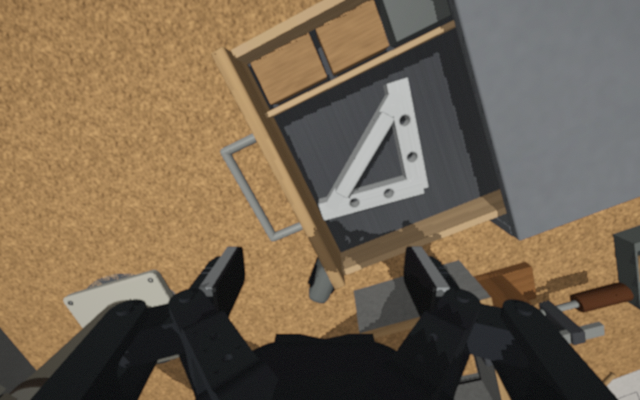

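View pics/t4c.png

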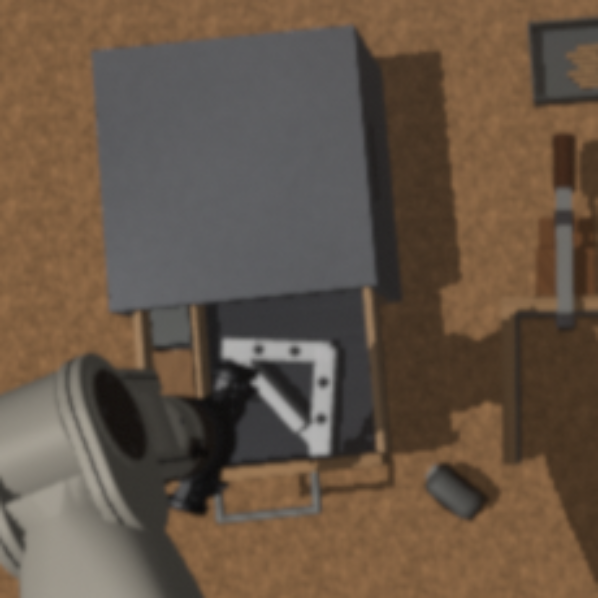

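The drawer is back at its stop, with its front at -194 mm as before. In w5 the square's corner is at (427,188), and its ends are at (397,83) and (325,212). Now I'll fit its pose.

```bash
cat > fitsq.py <<'E'
from h import *
from scipy.optimize import minimize
def fit(P,rgb,x0,ztop=.118,box=None,sel=None):
    # leg-top points
    m=sel
    q=P[m][:,:2]
    def loc(p,q):
        c,s=np.cos(p[2]),np.sin(p[2]); d=q-p[:2]; return np.stack([d[:,0]*c+d[:,1]*s,-d[:,0]*s+d[:,1]*c],-1)
    best=None
    def cost(p):
        L=loc(p,q); 
        # distance outside model (legs L-shape + diagonal bar along x+y=0)
        def box(x,y,x0,x1,y0,y1):
            dx=np.maximum(np.maximum(x0-x,x-x1),0);dy=np.maximum(np.maximum(y0-y,y-y1),0);return np.hypot(dx,dy)
        a=box(L[:,0],L[:,1],-.065,.065,-.065,-.043)
        b=box(L[:,0],L[:,1],-.065,-.043,-.065,.065)
        u=(L[:,0]+L[:,1])/2**.5; v=(L[:,0]-L[:,1])/2**.5
        c=box(u,v,-.008,.008,-.085,.085)
        d=np.minimum(np.minimum(a,b),c); return np.minimum(d,.01).mean()*1e3+ 0
    r=min((minimize(cost,[x0[0]+dx,x0[1]+dy,x0[2]+dt],method='Nelder-Mead',options=dict(xatol=1e-5,fatol=1e-6,maxiter=2000,initial_simplex=None)) for dx in(-.006,0,.006) for dy in(-.006,0,.006) for dt in(-.05,.05)),key=lambda r:r.fun)
    return r,loc(r.x,q),q
E
python3 - <<'E'
from fitsq import *
st()
yaw=np.radians(6.85);ex=np.array([np.cos(yaw),np.sin(yaw)]);ey=np.array([-ex[1],ex[0]]);f0=np.array([.5529,.228])+.042*ex
for nm in('w4','w5','t4','t2'):
    z=np.load(f'pics/{nm}.npz');P=z['P'];p=z['p'].astype(int)
    x=(P[...,:2]-f0)@ex;y=(P[...,:2]-f0)@ey
    m=(P[...,2]>.109)&(P[...,2]<.14)&(x<.01)&(x>-.175)&(y>-.122)&(y<.060)&(p.min(-1)>90)
    r,L,q=fit(P,p,[.512,.187,np.radians(97)],sel=m)
    print(nm,m.sum(),np.round(r.x[:2],4),np.degrees(r.x[2]),r.fun,L.min(0),L.max(0), np.median(P[m][:,2]))
E
```

```text
t 10.05 p [0.4454 0.1958 0.2874] yaw -17.52 z [-0.011 -0.004 -1.   ] F [ 0.3 -0.  -0.1] T [ 0.01 -0.02  0.03] g 0.0858 j [0.41 0.21 0.11 1.48 0.   2.29]
w4 10473 [0.4932 0.2072] 89.00330327990115 0.009363107286986461 [-0.06621445 -0.06698907] [0.06455756 0.05796552] 0.1196327050408511
w5 5931 [0.4931 0.2071] 88.97357537351628 0.002777455503082955 [-0.06564725 -0.06572189] [0.06481231 0.06473381] 0.11967441180456989
t4 742 [0.4927 0.2075] 89.14386157860537 0.010780329469924046 [-0.06569926 -0.06510023] [0.065454  0.0627028] 0.11975035266377598
t2 780 [0.4928 0.2075] 89.1733116427047 0.012791619254979967 [-0.06544758 -0.06499389] [0.06651098 0.06280498] 0.11983513698113968
```

The square's pose is (0.493, 0.207) with yaw 89°, and all four views agree. I'll turn the tool's y axis to -46° and descend in stages.

Call:
move_arm:
  series:
    - [[2.4,0.6,-1,0.2,-0.6,-7.1,0.55],[2.4,0.6,-2,0,0,-7.1,0.55],[0,0,-3,0,0,-7.1,0.55],[0,0,-3,0,0,-7.1,0.55],[0,0,0,0,0,0,0.55]]

```text
clock: 10.55
eef_pos: [0.4878, 0.2085, 0.1968]
tool_rot: [0.929, 0.371, -0.001, -0.001]
ft_force: [0.3, -0.9, -0.2]
grip_width: 0.0472
```

```bash
python3 - <<'E'
from h import *
st();snap('wrist','w6')
E
```

```text
t 10.55 p [0.4878 0.2085 0.1968] yaw -46.41 z [-0.002  0.    -1.   ] F [ 0.3 -0.9 -0.2] T [-0.06  0.03  0.03] g 0.0472 j [0.4  0.32 0.02 1.27 0.   2.78]
```

View pics/w6.png

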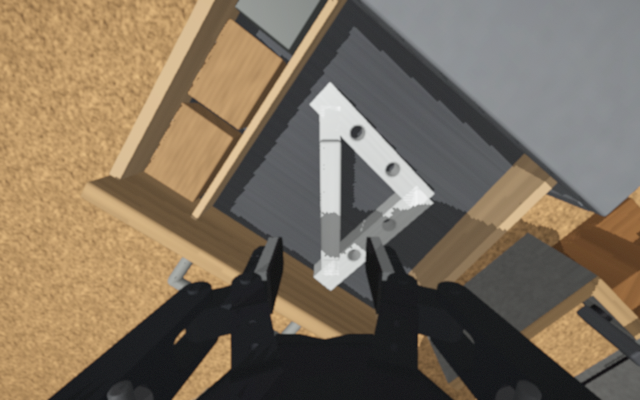

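The bar is aligned with the jaws, running from (330,140) to (328,260) in the picture. I'll descend.

Call:
move_arm:
  series:
    - [[0.5,-0.15,-2,0,0,0.4,0.55],[0,0,-2.5,0,0,0,0.55],[0,0,-2,0,0,0,0.55],[0,0,-1,0,0,0,0.55],[0,0,0,0,0,0,0.55]]

```text
clock: 11.1
eef_pos: [0.4955, 0.2103, 0.1334]
tool_rot: [0.923, 0.384, 0.008, -0.001]
ft_force: [0.1, 0.3, -0.2]
grip_width: 0.0473
```

```bash
python3 - <<'E'
from h import *
st();snap('wrist','w7')
E
```

```text
t 11.1 p [0.4955 0.2103 0.1334] yaw -44.85 z [ 0.014  0.008 -1.   ] F [ 0.1  0.3 -0.2] T [-0.02  0.02 -0.01] g 0.0473 j [ 0.4   0.36 -0.09  1.1   0.    2.75]
```

View pics/w7.png

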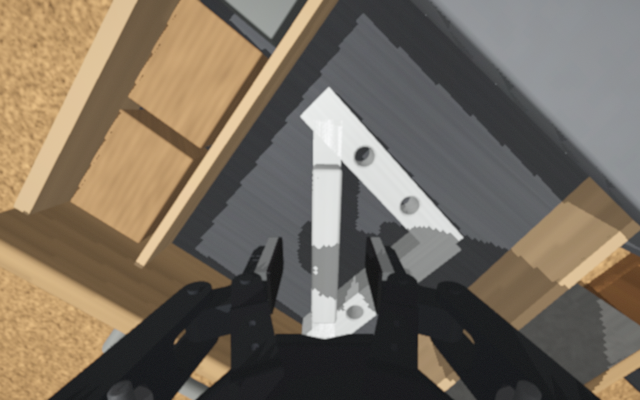

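Call:
move_arm:
  series:
    - [[-0.25,-0.3,-1,-0.4,0.8,-1,0.55],[0,0,-1,0,0,0,0.55],[0,0,-0.8,0,0,0,0.55],[0,0,0,0,0,0,0.55],[0,0,0,0,0,0,0.55]]

```text
clock: 11.65
eef_pos: [0.4955, 0.2083, 0.108]
tool_rot: [0.927, 0.376, 0.004, -0.0]
ft_force: [0.0, -0.7, 0.2]
grip_width: 0.0469
```

```bash
python3 - <<'E'
from h import *
st()
E
```

```text
t 11.65 p [0.4955 0.2083 0.108 ] yaw -45.84 z [ 0.007  0.004 -1.   ] F [ 0.  -0.7  0.2] T [ 0.04 -0.01  0.03] g 0.0469 j [ 0.4   0.39 -0.12  1.05  0.    2.77]
```

Call:
move_arm:
  series:
    - [[-0.25,-0.15,-0.35,-0.2,0.4,-0.2,0.55],[0,0,0,0,0,0,0],[0,0,0,0,0,0,0],[0,0,0,0,0,0,0],[0,0,0,0,0,0,0]]

```text
clock: 12.15
eef_pos: [0.493, 0.2068, 0.1045]
tool_rot: [0.927, 0.374, -0.0, -0.0]
ft_force: [-0.9, -1.3, -1.4]
grip_width: 0.0152
```

```bash
python3 - <<'E'
from h import *
st()
E
```

```text
t 12.15 p [0.493  0.2068 0.1045] yaw -46.05 z [-0.001  0.    -1.   ] F [-0.9 -1.3 -1.4] T [-0.04  0.   -0.02] g 0.0152 j [ 0.4   0.4  -0.12  1.05  0.    2.77]
```

Gripped, with an opening of 15.2 mm on the 16 mm bar. I'll lift.

Call:
move_arm:
  series:
    - [[0,0,0.5,0,0,0,0],[0,0,2,0,0,0,0],[0,0,3,0,0,0,0],[0,0,3,0,0,0,0],[0,0,3,0,0,0,0]]

```text
clock: 12.65
eef_pos: [0.4886, 0.2047, 0.2155]
tool_rot: [0.927, 0.374, -0.008, 0.0]
ft_force: [0.9, -0.4, -3.4]
grip_width: 0.0151
```

```bash
python3 - <<'E'
from h import *
st();snap('wrist','w8');snap('top','t5')
yaw=np.radians(6.85);ex=np.array([np.cos(yaw),np.sin(yaw)]);ey=np.array([-ex[1],ex[0]]);f0=np.array([.5529,.228])+.042*ex
P=np.load(f'pics/t5.npz')['P']; x=(P[...,:2]-f0)@ex; y=(P[...,:2]-f0)@ey
fr=(abs(P[...,2]-.161)<.004)&(abs(x+.19)<.03)&(abs(y)<.12)
print(np.percentile(x[fr],[1,5]))
E
```

```text
t 12.65 p [0.4886 0.2047 0.2155] yaw -46.02 z [-0.014 -0.006 -1.   ] F [ 0.9 -0.4 -3.4] T [ 0.05 -0.04 -0.05] g 0.0151 j [ 0.4   0.32  0.07  1.34 -0.    2.77]
[-0.19430439 -0.19374405]
```

View pics/w8.png

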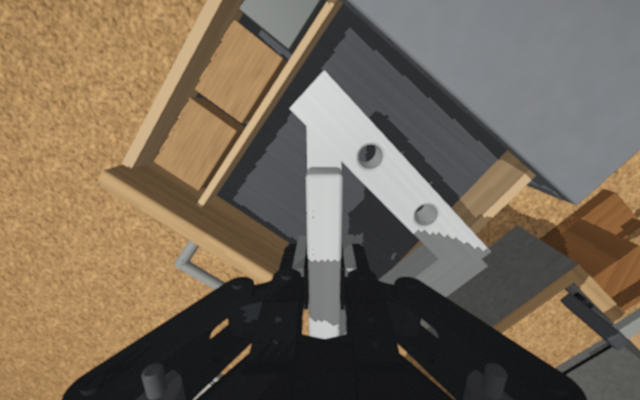

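The square is held level and the drawer is still at its stop. Next I'll carry it over the box.

Call:
move_arm:
  series:
    - [[0.3,-2,0,0.3,-0.8,0,0],[0.4,-4,0,0,0,0.5,0],[0.4,-4.5,0,0,0,0.5,0],[0.4,-4.5,0,0,0,0.5,0],[0.4,-4.5,0,0,0,0.5,0]]

```text
clock: 13.25
eef_pos: [0.5071, 0.011, 0.2125]
tool_rot: [0.918, 0.397, 0.002, -0.002]
ft_force: [1.3, 0.0, -3.1]
grip_width: 0.0154
```

Call:
move_arm:
  series:
    - [[0.4,-4.5,0,0,0,0.5,0],[0.4,-4.5,0,0,0,0.5,0],[0.4,-4.5,0,0,0,0,0],[0.4,-4.5,0,0,0,0,0],[0.3,-3,0,0,0,0,0]]

```text
clock: 13.75
eef_pos: [0.5201, -0.2081, 0.2028]
tool_rot: [0.914, 0.405, -0.004, -0.006]
ft_force: [1.1, -0.1, -4.0]
grip_width: 0.015
```

```bash
python3 - <<'E'
from h import *
st()
E
```

```text
t 13.75 p [ 0.5201 -0.2081  0.2028] yaw -42.2 z [-0.013  0.008 -1.   ] F [ 1.1 -0.1 -4. ] T [0.12 0.02 0.  ] g 0.015 j [-0.38  0.39  0.13  1.33  0.    1.93]
```

Call:
move_arm:
  series:
    - [[0.3,-2,0,-0.5,-0.7,-0.5,0],[0.2,-1.3,0,0,0,0,0],[0,-0.4,0,0,0,0,0],[0,0,0,0,0,0,0],[0,0,0,0,0,0,0]]

```text
clock: 14.25
eef_pos: [0.521, -0.2486, 0.1946]
tool_rot: [0.917, 0.398, -0.005, -0.005]
ft_force: [0.2, -0.4, -4.3]
grip_width: 0.0148
```

```bash
python3 - <<'E'
from h import *
st();snap('wrist','w9');st();p,_,_=snap('top','t6')
cv2.imwrite('pics/t6c.png',cv2.resize(p[140:270,250:420,::-1],None,fx=4.5,fy=4.5))
E
```

```text
t 14.25 p [ 0.521  -0.2486  0.1946] yaw -43.05 z [-0.013  0.005 -1.   ] F [ 0.2 -0.4 -4.3] T [0.03 0.06 0.04] g 0.0148 j [-0.44  0.42  0.17  1.33 -0.    1.88]
t 14.3 p [ 0.521  -0.2484  0.1946] yaw -43.03 z [-0.013  0.006 -1.   ] F [-0.1 -0.1 -4.5] T [0.06 0.09 0.  ] g 0.0151 j [-0.44  0.42  0.17  1.33 -0.    1.88]
```

View pics/w9.png

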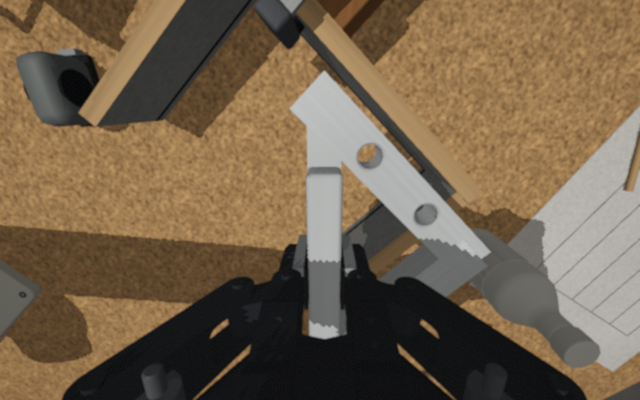

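View pics/t6c.png

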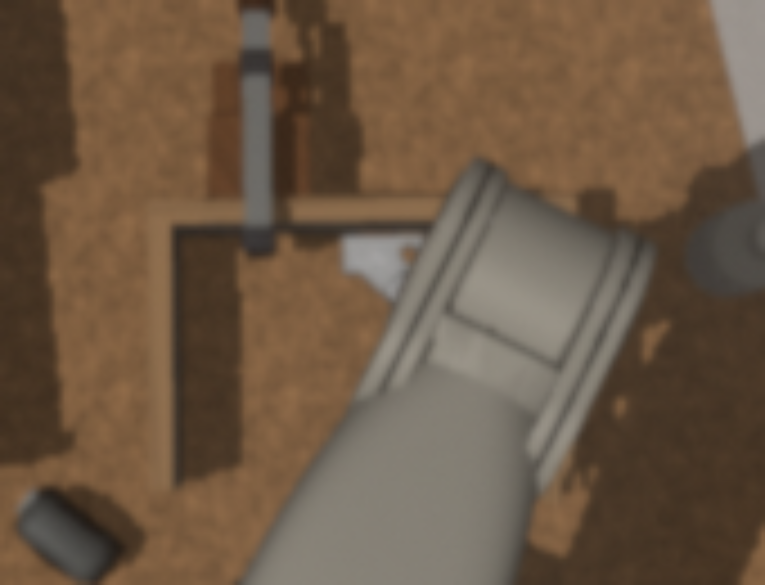

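```bash
python3 - <<'E'
from fitsq import *
z=np.load('pics/w9.npz');P=z['P'];p=z['p'].astype(int)
# board top
m=(abs(P[...,2]-.1)<.006)&(P[...,0]>.58)&(P[...,1]<-.1)&(P[...,1]>-.36)
q=P[m];print(len(q),np.round(q.min(0),3),np.round(q.max(0),3))
a=q[(q[:,1]<-.17)&(q[:,0]<.64)]
# inner edge per y bins
for y0 in np.arange(-.32,-.12,.02):
    s=a[abs(a[:,1]-y0)<.003]
    if len(s)>5: print(round(y0,2),len(s),np.round([s[:,0].min(),s[:,0].max(), s[:,0].max()-(.6044-.0368*y0+.008)],4))
m=(P[...,2]>.19)&(P[...,2]<.235)&(p.min(-1)>85)&(P[...,0]>.4)
v,u=np.where(m); m2=m&(np.arange(640)[None]>290)&(np.arange(400)[:,None]<250)
r,L,_=fit(P,p,[.521,-.2485,np.radians(92)],sel=m2)
print(m2.sum(),r.x[:2],np.degrees(r.x[2]),r.fun,L.min(0),L.max(0))
h=P[m2][:,2];print(np.percentile(h,[5,50,95]))
# plane of leg A top
s=P[m2];s=s[s[:,2]<np.percentile(h,60)]; A=np.c_[s[:,:2],np.ones(len(s))];print(np.linalg.lstsq(A,s[:,2],rcond=None)[0])
E
```

```text
6143 [ 0.581 -0.341  0.094] [ 0.626 -0.119  0.106]
-0.32 126 [0.6096 0.6259 0.0018]
-0.3 135 [0.609  0.6252 0.0018]
-0.28 143 [0.6084 0.6242 0.0015]
-0.26 149 [0.6076 0.6237 0.0017]
-0.24 155 [0.607  0.6232 0.002 ]
-0.22 163 [0.6062 0.6223 0.0018]
-0.2 178 [0.6055 0.6217 0.002 ]
-0.18 189 [0.6048 0.621  0.002 ]
13839 [ 0.52183778 -0.24811441] 91.99026712411862 0.006621191640826881 [-0.05671849 -0.06500918] [0.06500973 0.00383014]
[0.20713639 0.20891732 0.22547155]
[0.0161365  0.01615261 0.20229959]
```

The square's pose in the grip matches the model: yaw 92.0° against the box's 92.05°. I'll lower it into the box clear of the boards, about 20 mm from the back and 10 mm from the side.

Call:
move_arm:
  series:
    - [[-0.1,0.2,-2,-0.3,-0.7,0,0],[0,0,-2.5,0,0,0,0],[0,0,-2.5,0,0,0,0],[0,0,-2,0,0,0,0],[0,0,0,0,0,0,0]]

```text
clock: 14.85
eef_pos: [0.5227, -0.2414, 0.1058]
tool_rot: [0.915, 0.403, 0.003, 0.002]
ft_force: [-1.2, 0.1, -3.7]
grip_width: 0.0151
```

```bash
python3 - <<'E'
from h import *
st()
E
```

```text
t 14.85 p [ 0.5227 -0.2414  0.1058] yaw -42.52 z [ 0.007 -0.002 -1.   ] F [-1.2  0.1 -3.7] T [ 0.06  0.19 -0.01] g 0.0151 j [-0.43  0.46 -0.01  1.09  0.    1.88]
```

Call:
move_arm:
  series:
    - [[0,0,-1.5,0.1,0.4,-0.4,0],[0,0,-1.5,0,0,0,0],[0,0,-0.4,0,0,0,0],[0,0,0,0,0,0,0],[0,0,0,0,0,0,0]]

```text
clock: 15.35
eef_pos: [0.5261, -0.2404, 0.0742]
tool_rot: [0.916, 0.4, 0.002, 0.002]
ft_force: [-0.4, 0.4, -3.5]
grip_width: 0.0149
```

```bash
python3 - <<'E'
from h import *
st();snap('wrist','w10')
E
```

```text
t 15.35 p [ 0.5261 -0.2404  0.0742] yaw -42.79 z [ 0.005 -0.003 -1.   ] F [-0.4  0.4 -3.5] T [0.06 0.05 0.01] g 0.0149 j [-0.43  0.5  -0.04  1.02 -0.    1.89]
```

View pics/w10.png

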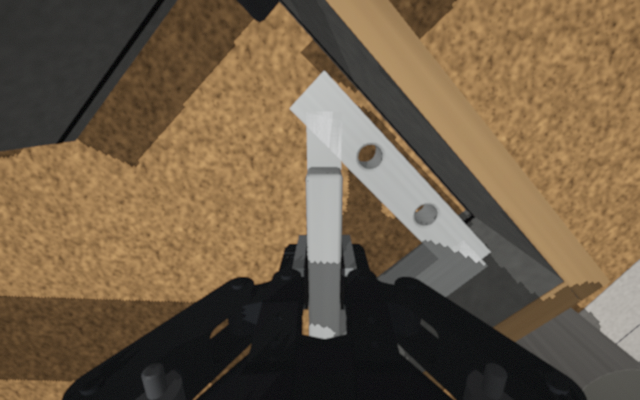

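The square sits inside the box, parallel to the back board, with a gap of about 17 mm. I'll close in on the corner in small steps.

Call:
move_arm:
  series:
    - [[0.6,-0.5,0,0.1,0.3,0,0],[0.4,-0.4,0,0,0,0,0],[0.2,-0.2,0,0,0,0,0],[0,0,0,0,0,0,0],[0,0,0,0,0,0,0]]

```text
clock: 15.9
eef_pos: [0.5402, -0.2529, 0.0774]
tool_rot: [0.916, 0.4, 0.002, 0.002]
ft_force: [-0.3, 0.5, -4.2]
grip_width: 0.0153
```

```bash
python3 - <<'E'
from h import *
st()
E
```

```text
t 15.9 p [ 0.5402 -0.2529  0.0774] yaw -42.81 z [ 0.005 -0.003 -1.   ] F [-0.3  0.5 -4.2] T [0.09 0.07 0.  ] g 0.0153 j [-0.44  0.53  0.02  1.05 -0.    1.88]
```

Call:
move_arm:
  series:
    - [[0.2,0,-0.2,0.1,0.2,0,0],[0.1,0,0,0,0,0,0],[0.1,0,0,0,0,0,0],[0,0,0,0,0,0,0],[0,0,0,0,0,0,0]]

```text
clock: 16.4
eef_pos: [0.542, -0.2525, 0.0749]
tool_rot: [0.917, 0.4, -0.002, -0.0]
ft_force: [-2.9, 0.5, -2.6]
grip_width: 0.0154
```

```bash
python3 - <<'E'
from h import *
st()
E
```

```text
t 16.4 p [ 0.542  -0.2525  0.0749] yaw -42.88 z [-0.003 -0.001 -1.   ] F [-2.9  0.5 -2.6] T [ 0.05  0.3  -0.11] g 0.0154 j [-0.43  0.54  0.03  1.06 -0.    1.88]
```

Leg A touches the back board (about 2.5 N). Now I'll slide towards the loose side.

Call:
move_arm:
  series:
    - [[0,-0.3,0,0,-0.2,0,0],[0,-0.3,0,0,0,0,0],[0,-0.2,0,0,0,0,0],[0,0,0,0,0,0,0],[0,0,0,0,0,0,0]]

```text
clock: 16.9
eef_pos: [0.5423, -0.2603, 0.0746]
tool_rot: [0.917, 0.4, 0.001, -0.0]
ft_force: [-1.2, 2.0, -3.5]
grip_width: 0.0153
```

```bash
python3 - <<'E'
from h import *
st()
E
```

```text
t 16.9 p [ 0.5423 -0.2603  0.0746] yaw -42.84 z [ 0.001  0.001 -1.   ] F [-1.2  2.  -3.5] T [ 0.3   0.27 -0.07] g 0.0153 j [-0.45  0.54  0.04  1.06  0.    1.87]
```

Call:
move_arm:
  series:
    - [[0,-0.15,0,0,0,0,0],[0,-0.15,0,0,0,0,0],[0,0,0,0,0,0,0],[0,-0.1,0,0,0,0,0],[0,0,0,0,0,0,0]]

```text
clock: 17.4
eef_pos: [0.5425, -0.2626, 0.0747]
tool_rot: [0.916, 0.4, 0.001, -0.002]
ft_force: [-0.9, 0.4, -3.2]
grip_width: 0.0148
```

```bash
python3 - <<'E'
from h import *
st()
E
```

```text
t 17.4 p [ 0.5425 -0.2626  0.0747] yaw -42.79 z [ 0.001  0.005 -1.   ] F [-0.9  0.4 -3.2] T [ 0.19  0.29 -0.26] g 0.0148 j [-0.45  0.55  0.04  1.07  0.    1.86]
```

Call:
move_arm:
  series:
    - [[0.1,-0.1,0,-0.2,0,0,0],[0.1,-0.2,0,0,0,0,0],[0.1,-0.2,0,0,0,0,0],[0.2,-0.2,0,0,0,0,0],[0.2,-0.2,0,0,0,0,0]]

```text
clock: 17.9
eef_pos: [0.5423, -0.2626, 0.075]
tool_rot: [0.916, 0.401, -0.002, -0.011]
ft_force: [-7.7, 7.8, 3.8]
grip_width: 0.0149
```

```bash
python3 - <<'E'
from h import *
st();snap('top','t7');st();snap('wrist','w11');st()
E
```

```text
t 17.9 p [ 0.5423 -0.2626  0.075 ] yaw -42.68 z [-0.013  0.018 -1.   ] F [-7.7  7.8  3.8] T [ 1.38  1.12 -0.34] g 0.0149 j [-0.46  0.56  0.07  1.1   0.01  1.86]
t 17.95 p [ 0.5424 -0.2626  0.075 ] yaw -42.68 z [-0.013  0.018 -1.   ] F [-6.8  9.3  3.9] T [ 1.47  1.17 -0.3 ] g 0.0148 j [-0.46  0.56  0.07  1.1   0.01  1.86]
t 18.0 p [ 0.5423 -0.2626  0.075 ] yaw -42.68 z [-0.013  0.018 -1.   ] F [-7.   8.   3.7] T [ 1.38  1.15 -0.31] g 0.0152 j [-0.46  0.56  0.07  1.1   0.01  1.86]
```

View pics/w11.png

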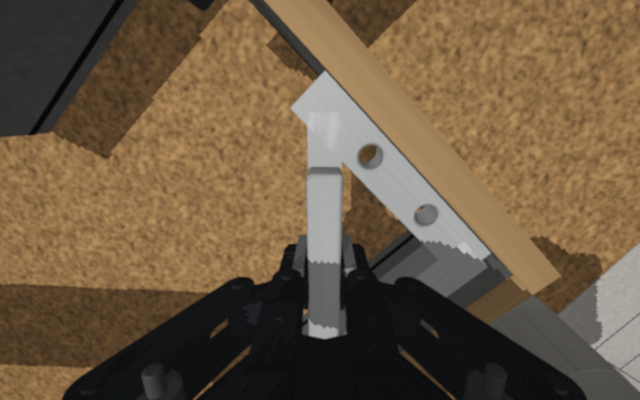

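```bash
python3 - <<'E'
from h import *
for nm in('top0','t7'):
    P=np.load(f'pics/{nm}.npz')['P']
    q=P[(abs(P[...,2]-.1)<.008)&(P[...,1]<-.27)&(P[...,1]>-.37)&(P[...,0]>.4)&(P[...,0]<.58)]
    print(nm,len(q))
    if len(q)>20:
        c=np.polyfit(q[:,0],q[:,1],1);print(c,q[:,0].min(),q[:,0].max(),'res',np.percentile(q[:,1]-np.polyval(c,q[:,0]),[1,99]))
z=np.load('pics/w11.npz');P=z['P'];p=z['p']
q=P[(abs(P[...,2]-.1)<.005)&(P[...,1]<-.27)&(P[...,1]>-.37)&(P[...,0]>.4)&(P[...,0]<.60)]
print(len(q),q.min(0) if len(q) else '',q.max(0) if len(q) else '')
t=np.load('pics/t7.npz')['p'];cv2.imwrite('pics/t7c.png',cv2.resize(t[140:270,250:420,::-1],None,fx=4.5,fy=4.5))
sc,_,_=snap('scene','s7');cv2.imwrite('pics/s7c.png',cv2.resize(sc[130:330,180:430,::-1],None,fx=3,fy=3));st()
E
```

```text
top0 287
[ 0.00178113 -0.33251393] 0.4300044551894759 0.5792091529121884 res [-0.00828217  0.00770279]
t7 87
[-0.01586145 -0.33076877] 0.4300667993598857 0.4847454482370646 res [-0.00813913  0.00781961]
1835 [ 0.51241092 -0.34369857  0.09504016] [ 0.59997547 -0.27000106  0.10499972]
t 18.05 p [ 0.5423 -0.2626  0.075 ] yaw -42.68 z [-0.013  0.018 -1.   ] F [-7.   7.   2.5] T [ 1.4   1.18 -0.3 ] g 0.0154 j [-0.46  0.56  0.07  1.1   0.01  1.86]
```

View pics/t7c.png

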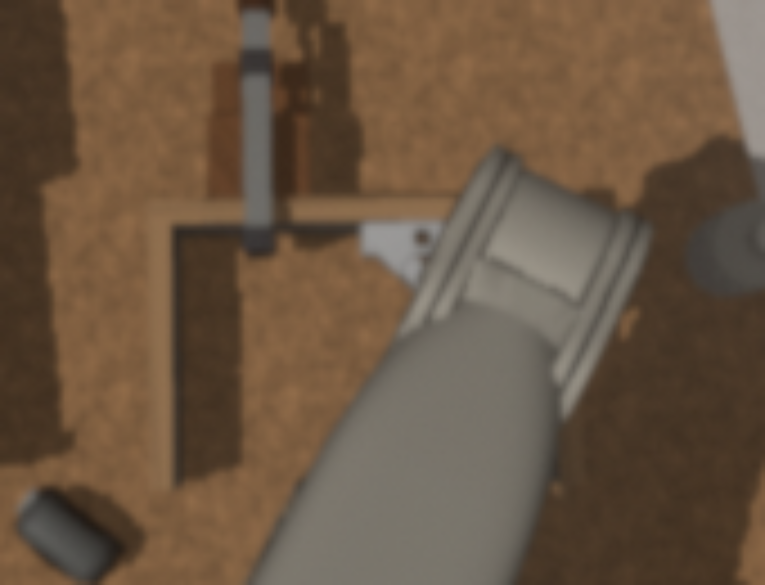

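View pics/s7c.png

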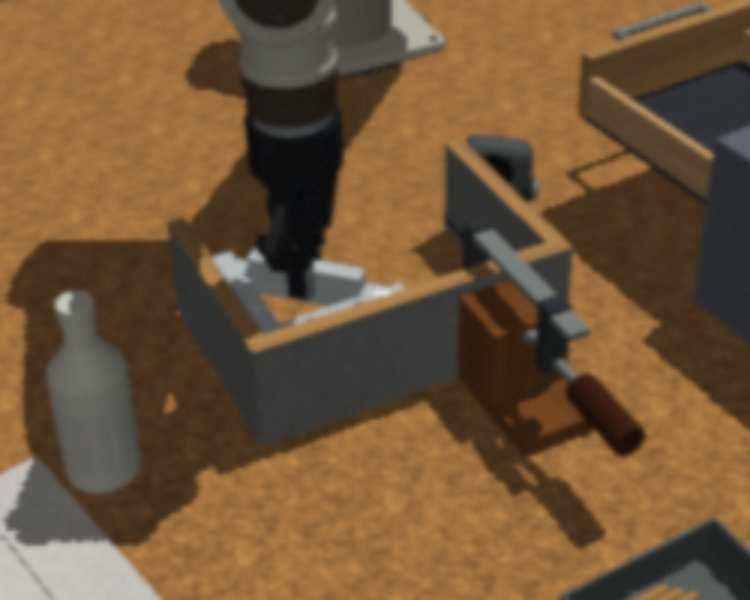

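The loose board's centreline at x = 0.458 is y = -0.338. Square would be -0.337, and it started at -0.332. The tool has leaned 1.3° under the load, so I'll level it while pressing.

Call:
move_arm:
  series:
    - [[0.1,-0.1,0.05,-1,-0.8,0,0],[0.1,-0.1,0.05,-0.6,-0.5,0,0],[0.2,-0.2,0.05,-0.5,-0.4,0,0],[0.2,-0.2,0.05,-0.5,-0.4,0,0],[0.2,-0.2,0.05,-0.5,-0.4,0,0]]

```text
clock: 18.55
eef_pos: [0.5425, -0.2627, 0.0735]
tool_rot: [0.916, 0.402, 0.003, 0.013]
ft_force: [-3.8, 6.8, -1.2]
grip_width: 0.0153
```

```bash
python3 - <<'E'
from h import *
st()
E
```

```text
t 18.55 p [ 0.5425 -0.2627  0.0735] yaw -42.62 z [ 0.015 -0.022 -1.   ] F [-3.8  6.8 -1.2] T [ 1.71  1.31 -0.4 ] g 0.0153 j [-0.44  0.53  0.01  1.03 -0.01  1.87]
```

Call:
move_arm:
  series:
    - [[0.1,-0.1,0.05,0.6,0.4,0,0],[0.2,-0.2,0.05,0.2,0,0,0],[0.2,-0.2,0,-0.1,-0.1,-0.1,0],[0.25,-0.2,0,-0.2,-0.2,-0.1,0],[0.25,-0.2,0,-0.2,-0.2,-0.1,0]]

```text
clock: 19.05
eef_pos: [0.5424, -0.2628, 0.0741]
tool_rot: [0.917, 0.4, -0.001, -0.0]
ft_force: [-8.7, 8.4, 4.4]
grip_width: 0.0151
```

```bash
python3 - <<'E'
from h import *
st()
E
```

```text
t 19.05 p [ 0.5424 -0.2628  0.0741] yaw -42.84 z [-0.003 -0.    -1.   ] F [-8.7  8.4  4.4] T [ 1.62  1.49 -0.13] g 0.0151 j [-0.45  0.55  0.04  1.07 -0.    1.87]
```

Level to 0.2° and pressing at about 8 N on each board. I'll do a last visual check.

```bash
python3 - <<'E'
from h import *
snap('wrist','w12');snap('top','t8');snap('scene','s8');st()
q=np.load('pics/t8.npz')['P'];P=q
q=P[(abs(P[...,2]-.1)<.008)&(P[...,1]<-.27)&(P[...,1]>-.37)&(P[...,0]>.4)&(P[...,0]<.58)]
print(len(q),q[:,0].mean(),q[:,1].mean(),'expected',-.3317+.037*(q[:,0].mean()-.6083))
a=cv2.imread('pics/w12.png')[40:320,280:600];cv2.imwrite('pics/w12c.png',cv2.resize(a,None,fx=2.1,fy=2.1))
yaw=np.radians(6.85);ex=np.array([np.cos(yaw),np.sin(yaw)]);ey=np.array([-ex[1],ex[0]]);f0=np.array([.5529,.228])+.042*ex
x=(P[...,:2]-f0)@ex; y=(P[...,:2]-f0)@ey
fr=(abs(P[...,2]-.161)<.004)&(abs(x+.19)<.03)&(abs(y)<.12);print('drawer',np.percentile(x[fr],[1,5]))
for t in('glue','hammer','tape_measure'): print(t,[(np.round(r['at'],3),round(r['confidence'],2)) for r in bot.find_in('top',t)[:1]])
st()
E
```

```text
t 19.2 p [ 0.5424 -0.2628  0.0741] yaw -42.83 z [-0.002 -0.    -1.   ] F [-8.9  8.3  3.1] T [ 1.59  1.51 -0.18] g 0.0155 j [-0.45  0.55  0.04  1.07 -0.    1.87]
102 0.4556830665462837 -0.337767895429041 expected -0.33734682653778747
drawer [-0.19429024 -0.19368174]
glue [(array([ 0.591, -0.449,  0.111]), 0.94)]
hammer [(array([ 0.436, -0.6  ,  0.022]), 0.69)]
tape_measure [(array([0.384, 0.005, 0.057]), 0.86)]
t 19.35 p [ 0.5424 -0.2628  0.0741] yaw -42.84 z [-0.002 -0.    -1.   ] F [-8.7  8.9  3.7] T [ 1.62  1.52 -0.12] g 0.0153 j [-0.45  0.55  0.04  1.07 -0.    1.87]
```

View pics/w12c.png

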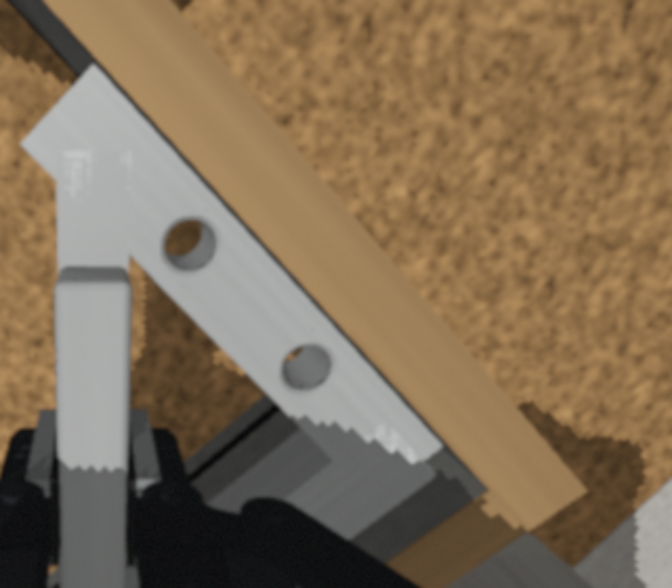

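```bash
python3 - <<'E'
from h import *
print(bot.job_done());st()
E
```

```text
the job is handed in; nothing more can be done
None
the job is handed in; nothing more can be done
```

The job is handed in, with the square pressed into the corner between the back board and the loose side board and still held there, at about 19.4 s.

**What I did:** I pulled the top drawer to its stop, gripped the square by its diagonal bar and lifted it out. I lowered it into the box, slid leg A against the back board, then pushed the loose side square.

**Last checks:**
- **Pressing force:** it read about 9 N against each board and held steady over several readings.
- **Level and height:** the tool was level to about 0.2°. The square's underside was about 68 mm above the bench, in the top half of the 100 mm boards.
- **Leg A:** it looked flush along the back board in the wrist camera.
- **Leg B and the loose board:** the gripper hid most of leg B, so I judged it from the force and the board's position. Near its free end, the board was within 0.5 mm of where a square board would be.
- **Drawer and bystanders:** the drawer was still at its stop. The tape measure, hammer and glue bottle were within a few millimetres of where they started, which is the detector's own error.

**What went wrong or disagreed:**
- **Drawer travel:** it measured 193 mm instead of 200 mm. The drawer appeared to start about 6 mm ajar, and it did not move under a 25–29 N pull, so I took that as the stop.
- **Drawer pushed back:** while releasing the handle I once pushed the drawer back 10 mm. I pulled it out to the stop again before taking the square.
- **Tilt while pressing:** the tool leaned about 1.5° and I levelled it before handing in. A small downward push of about 7 N remained at the end.

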